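Clamp a circuit board in the T-slot work holder

ROBOT

A 6-joint arm with a two-finger parallel gripper is mounted at the origin on the work surface. World frame = base frame: x ahead of the robot, y to its left, z up, the work surface at z = 0. Lengths are in mm, angles in rad, forces in N, time in s.
With the tool pointing down it reaches from about 350 to 975 mm from the base axis. Payload 7.1 kg.
Tool frame: the origin (TCP) lies on the centre line of the jaws, within the pads' length; the fingertips stand 14 mm ahead of it and the grasp point (between the pads) lies 5 mm behind it; x points along the fingers, z is the direction in which the jaws open and shut, and the axes are right-handed (so a half turn about x gives the same grasp; the last joint's range is limited). The gripper opens to 88 mm and grips with 3 to 60 N. Pads are 20 mm wide; open, the fingers measure 115 mm over their backs; the gripper's body (75 mm by 178 mm) begins 61 mm behind the grasp point.
Start: joints at [1.257, 0.423, 1.63, -0, 1.089, -0.019], TCP at [181.561, 598.03, 236.675] pointing down, gripper open.
Joint ranges: [-3, 3], [-0.9, 2.11], [0.09, 2.58], [-1.31, 4.45], [0.11, 2.69], [-2.54, 2.54]. Speed limits (rad/s): [2.39, 2.39, 3.01, 3.14, 3.14, 3.14].

INTERFACE

Orientations are given as a rotation vector (axis times angle).
In Python, from workcell import ctrl gives the robot as it stands.
- The arm moves only by the tool servo_tool, never from a script. Its argument "plan" is a list that holds one entry, the list of rows, each a list of 7 numbers: the shift along the tool's x, y, z in cm, then the turn, a rotation vector about the tool's x, y, z in rad, then the finger opening in cm, from 0 to 8.78. A call has 1 to 8 rows; each row is the pose to reach, as a shift and turn from the pose commanded when the call began, along the tool's axes at that moment; what a row does not reach only later rows make up. A row lasts 1/12 s, in which the tool goes at most 41.7 mm and 7.16 degrees, less where a joint would pass 70% of its speed; a pose out of reach is approached as far as the arm can. A call with a gripper value outside its range is refused whole. The fingers move at their own pace and stop on an object; the grip force is fixed at half the most. Time passes only in rows, so rows that repeat a pose let the fingers close. It gives the time, the measured TCP pose, the force and the opening at its end, in the units of the state.
- ctrl.get_obs(): the state, without advancing time (a new reading comes with each control period).
- ctrl.get_image(name): name is "side" or "top"; returns the picture (480x640x3 uint8, red, green, blue); there is no depth.
- ctrl.calibration(name): a dict with "K" (3x3 intrinsics, pixels), "view" (4x4, takes a point from world to camera coordinates). Camera axes: x right, y up, looking along -z (the intrinsics and any distortion apply to the point x, -y, -z); pixel columns grow to the right and rows downward; lengths in mm; the calibration is good to about 2 mm. A picture is of the moment at which its call begins. calibration takes no time and is no camera call.
- ctrl.close_job(): hands the job in, once; it reports no verdict.
The state is a dict: "t": time; "qpos": joint angles; "qvel": joint speeds; "joint_torque": joint torques, N m; "ee_pos": TCP position; "orientation": TCP orientation; "ft_force": force on the tool from outside, world axes, zero at the start; "moment": the same for the moment, N m; "width": finger opening in mm.
Only numpy, scipy, OpenCV 4.12 (cv2) and the standard library are available. Lean on these libraries where they do the work, as an engineer would, in place of code of your own. Each camera call takes 0.05 s, during which the arm holds its last target.

TASK

Slide the circuit board on its carrier along the white work holder, without lifting it, until it is fully home against the end stop. Then take the long-armed hold-down clamp from the grey parking block, drop its T-foot into the holder's slot with the arm lying along the slot and pointing to the stop end, and turn it a quarter turn clockwise (seen from above) so that the foot locks under the slot's lips and the arm lies square across the board's edge. Let go, and leave the short-armed clamp and everything else on the bench where they are.

Things in the scene. Friction and masses are not known exactly. Their poses are not given: they have to be found in the camera images.
- holder: White work-holder block, fixed, 190 (x) x 240 (y) x 40 mm high; origin at the centre of its underside, deck (top) at z 40. A T-slot runs along its y on the -x side. The board lies on the deck between two guides along y, 6 mm above the deck, at x -30 to -24 and x 69 to 79 (board play 1.5 mm each side); the end stop is at the +y end.
- slot_mid (a point): Centre of the T-slot's mouth at deck height, at holder (-55, 20, 40) mm, axes as the holder's. Mouth 23 mm wide (x), 70 mm long (y), closed at both ends; lips 9 mm thick; under them a channel 37 mm wide, its floor 24 mm below the deck. The clamp may stand anywhere along the mouth.
- end_stop (a point): Middle of the end stop's face at deck height, at holder (22.5, 100, 40) mm, axes as the holder's: an aluminium bar across the board's track, 12 mm thick, 8 mm above the deck. The board's +y edge must touch it.
- board: Circuit board on a grey carrier plate, 90 (x) x 130 (y) x 10 mm, about 0.25 kg, loose on the deck; origin at the centre of its underside, axes as the holder's. Home when its origin is at holder y 35 mm; starts 20 to 45 mm short of it (towards -y). Pushed towards +y by its -y edge with a few newtons. Chips stand 4 mm above the plate at most, none within 32 mm of its -x edge.
- long_clamp: Steel hold-down clamp with the long arm and a black grip, 85 mm long, 82 mm tall, 0.25 kg. Origin on its turning axis at the underside of its round collar (40 mm diameter, 26 mm high); z up, x along the arm. The arm is 16 mm wide, from the axis to x 65, at z 12 to 26 (it passes 2 mm over the board's plate). With the collar on the deck the origin is at deck height.
- grip (a point): Middle of the long clamp's grip, at clamp (0, 0, 44) mm: an upright fin 44 mm long along the arm (x), 14 mm thick (y), z 26 to 62, to be pinched from above across its thickness.
- foot (a point): Underside of the long clamp's T-foot on the axis, clamp z -20 mm. Neck 18 mm diameter to z -11, then a foot 36 (x) x 18 (y) x 9 mm. It enters the slot only with the arm along the slot; shaped to turn clockwise only, with a stop 3 to 8 degrees past the quarter turn. Play in the slot: 2 mm up and down, 2.5 mm to each side. Turns freely, by its grip or by pushing the arm's side; it may slide along.
- clamp_tip (a point): Underside of the end of the long clamp's arm, at clamp (x 65, y 0, z 12) mm.
- rack: Grey parking block, fixed, 160 (x) x 64 (y) x 34 mm high, origin at the centre of its underside. Two pockets 24 (x) x 42 (y) x 26 mm deep, at x = -48 and +48 mm: one holds the long clamp, the other the short one (which is where varies). The clamps stand in them with the collar on the block's top and the arm pointing to the block's +y.
- short_clamp: The same clamp with a short arm (34 mm from the axis, too short to reach the board), in the other pocket; same origin and axes. Leave it there.
- screwdriver: Bystander: screwdriver lying near the robot. Leave it.
- flux_bottle: Bystander: white bottle, 48 mm diameter, 110 mm high, beyond the holder. Leave it.
- paste_jar: Bystander: amber jar, 64 mm diameter, 50 mm high. Leave it.
- spool: Bystander: grey spool, 64 mm diameter, 50 mm high. Leave it.
- mouse: Bystander: black computer mouse, 110 x 60 mm, right of the holder. Leave it.
- pen_mug: Bystander: white mug, 76 mm diameter, 90 mm high, at the left. Leave it.
Not all that is in view belongs to the job. Of the things shaped like the board, the grey one is meant.

How it is judged (in metres and radians):
On the way, in this order (a step that is already met when the one before it is completed fails the run):
1. the board is home against the end stop (y of board in the frame of holder above 0.032 m and z of board in the frame of holder below 0.0425 m and x of board in the frame of holder between 0.018 and 0.027 m), for 0.2 s.
2. the long clamp stands in the slot, collar down on the deck, arm still along the slot (z of long_clamp in the frame of slot_mid between -0.003 and 0.003 m and x of long_clamp in the frame of slot_mid between -0.006 and 0.006 m and y of long_clamp in the frame of slot_mid between -0.03 and 0.03 m and angle between long_clamp's own z axis and vertical below 0.12 rad and angle between the x axis of long_clamp and the y axis of holder, either way round below 0.3 rad), for 0.1 s.
At the end, for the whole second after the job is handed in: The board lies on the deck within 3 mm of the end stop; the long clamp stands in the slot with its collar on the deck (3 mm), its arm square to the slot within 0.26 rad (15 degrees) and reaching over the board; both at rest and released (all of step 1 and z of long_clamp in the frame of slot_mid between -0.003 and 0.003 m and x of long_clamp in the frame of slot_mid between -0.006 and 0.006 m and y of long_clamp in the frame of slot_mid between -0.03 and 0.03 m and angle between long_clamp's own z axis and vertical below 0.12 rad and angle between the x axis of long_clamp and the x axis of holder, either way round below 0.26 rad and x of clamp_tip in the frame of holder above -0.005 m and linear speed of each of long_clamp, board below 0.02 m/s and angular speed of long_clamp below 0.1 rad/s); the robot touches nothing.
It fails at once if the board is lifted more than 10 mm off the deck (z of board in the frame of holder above 0.05 m).
It fails at once if the short-armed clamp is moved more than 20 mm (distance of short_clamp from where it was at the start of the episode above 0.02 m).
It fails at once if another bystander (screwdriver, bottle, jar, spool, mouse, mug) is moved more than 30 mm (distance of any of screwdriver, flux_bottle, paste_jar, spool, mouse, pen_mug from where it was at the start of the episode above 0.03 m).
It also fails if it takes over 64 s, if anything falls off the work surface, if the arm or the gripper's body presses on something with over 40 N, if the wrist force passes 120 N, or if a joint passes its speed limit or range.

## Working session

There is one attempt and no reset: what is moved stays moved. The work goes in short steps, Python scripts to look and compute and a tool call to move; the robot and the scene stay as the last step left them, time stands still between calls to the robot, and variables do not carry over. Pictures are saved under pics/ and viewed, and the job is handed in when it is done.

Besides the shell and the picture viewer there is one more tool, called as name(argument=value, ...), one argument or row to a line, values as JSON. servo_tool: Moves the arm, as the interface text tells. Its arguments: {"type":"object","properties":{"plan":{"type":"array","items":{"type":"array","items":{"type":"array","items":{"type":"number"}}}}},"required":["plan"]}

```bash
ls; mkdir -p pics
python3 - <<'E'
from workcell import ctrl
import cv2
o=ctrl.get_obs()
for k,v in o.items(): print(k,v)
for n in("side","top"):
    cv2.imwrite(f"pics/{n}0.png",ctrl.get_image(n)[:,:,::-1])
    c=ctrl.calibration(n);print(n,c)
E
```

```text
pics
t 0.0
qpos [ 1.25699324e+00  4.23846435e-01  1.63068696e+00 -1.46955598e-06
  1.08858874e+00 -1.89992775e-02]
qvel [-0.00012064 -0.0010447  -0.00017434  0.00097166 -0.00032387 -0.00132738]
joint_torque [ 2.66929537e-04 -5.44630373e+01 -2.73666680e+01  6.42859284e-02
  2.27829331e-02 -1.02446058e-04]
ee_pos [181.40573335 597.53703536 235.89937804]
orientation [-0.99025918  1.33563775  0.98878301]
ft_force [-0.30319627 -0.23101802 -0.58789579]
moment [ 0.0116492  -0.03868493 -0.00901728]
width 88.04835907755457
side {'K': array([[520.89943556,   0.        , 326.15664148],
       [  0.        , 520.89943556, 245.66497794],
       [  0.        ,   0.        ,   1.        ]]), 'view': array([[ 9.65929588e-01, -2.57703173e-01, -2.38559524e-02,
        -5.08713059e+02],
       [ 1.47431883e-01,  4.72154126e-01,  8.69099719e-01,
        -1.43872393e+02],
       [-2.12706069e-01, -8.43006261e-01,  4.94061304e-01,
        -1.29352963e+03],
       [ 0.00000000e+00,  0.00000000e+00,  0.00000000e+00,
         1.00000000e+00]])}
top {'K': array([[559.2836238 ,   0.        , 326.82011029],
       [  0.        , 559.2836238 , 232.80083995],
       [  0.        ,   0.        ,   1.        ]]), 'view': array([[-2.21244024e-02, -9.99754635e-01,  1.08649615e-03,
         1.33548845e+01],
       [ 9.98833587e-01, -2.20573403e-02,  4.29527464e-02,
        -5.12460117e+02],
       [-4.29182421e-02,  2.03553269e-03,  9.99076514e-01,
        -1.18080252e+03],
       [ 0.00000000e+00,  0.00000000e+00,  0.00000000e+00,
         1.00000000e+00]])}
```

View pics/top0.png

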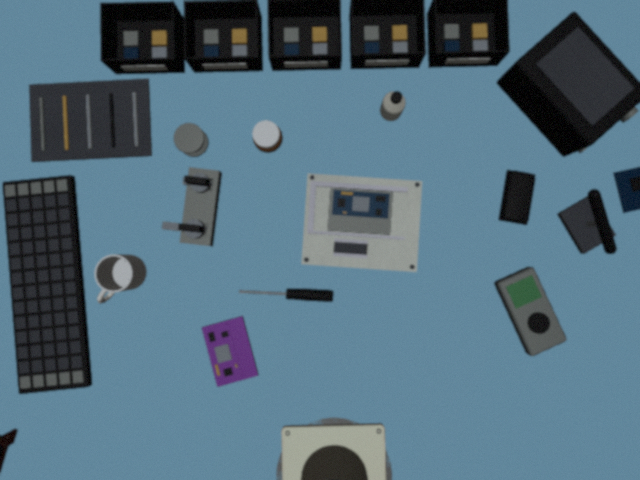

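View pics/side0.png

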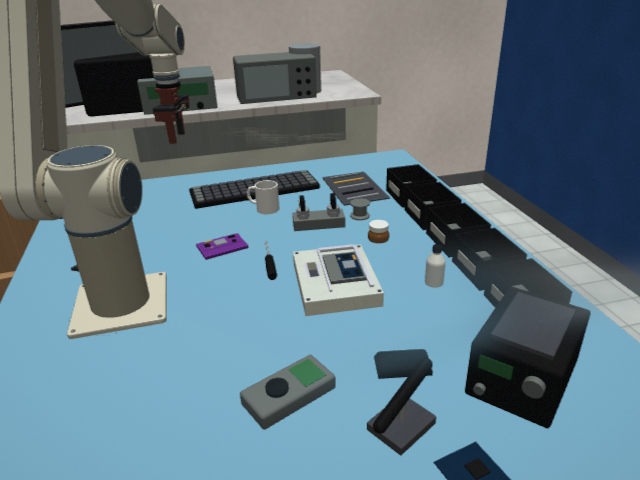

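Run:
```python
import cv2
t=cv2.imread("pics/top0.png");s=cv2.imread("pics/side0.png")
cv2.imwrite("pics/c1.png",cv2.resize(t[165:280,290:430],None,fx=5,fy=5,interpolation=cv2.INTER_CUBIC))
cv2.imwrite("pics/c2.png",cv2.resize(t[150:260,145:245],None,fx=5,fy=5,interpolation=cv2.INTER_CUBIC))
cv2.imwrite("pics/c3.png",cv2.resize(s[180:320,270:430],None,fx=5,fy=4,interpolation=cv2.INTER_CUBIC)[:600])
```

```text
(no output)
```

View pics/c1.png

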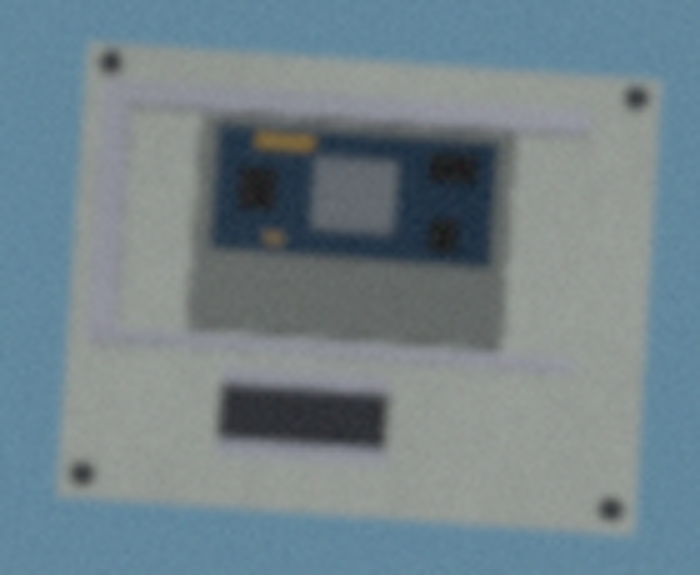

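View pics/c2.png

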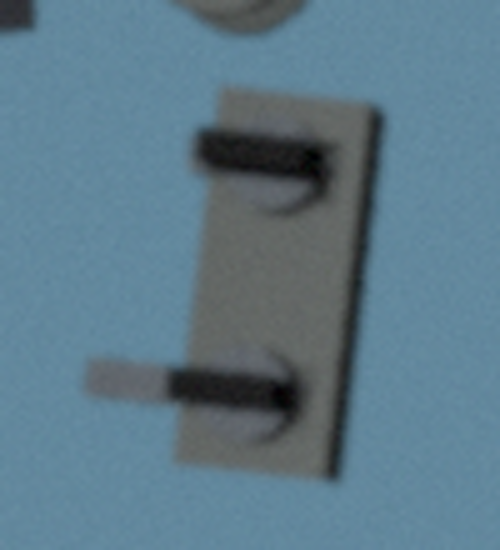

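View pics/c3.png

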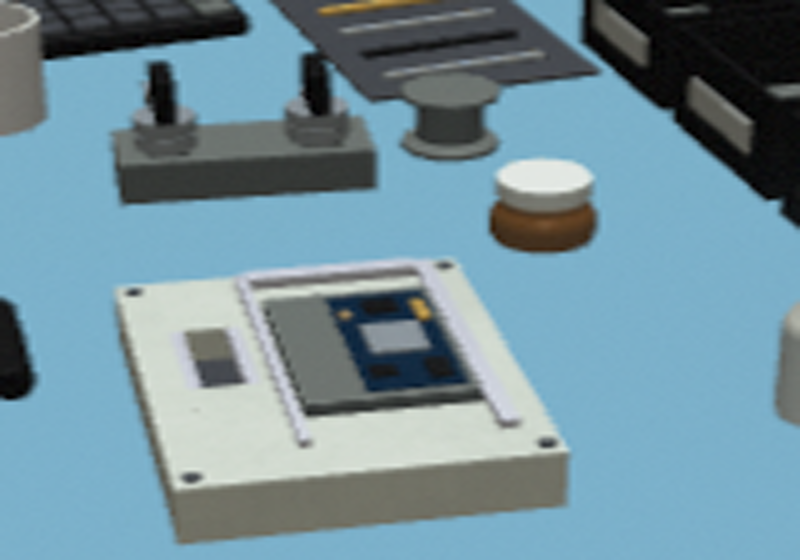

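```bash
cat > h.py <<'E'
import numpy as np,cv2
from scipy.spatial.transform import Rotation as R
from workcell import ctrl
def ray(n,uv):
    c=ctrl.calibration(n);K,V=np.array(c["K"]),np.array(c["view"])
    uv=np.atleast_2d(uv).astype(float)
    d=np.c_[(uv[:,0]-K[0,2])/K[0,0],-(uv[:,1]-K[1,2])/K[1,1],-np.ones(len(uv))]
    Rm=V[:3,:3]; return -Rm.T@V[:3,3], d@Rm
def plane(n,uv,z):
    o,d=ray(n,uv); s=(z-o[2])/d[:,2]; return (o+s[:,None]*d)
def proj(n,P):
    c=ctrl.calibration(n);K,V=np.array(c["K"]),np.array(c["view"])
    P=np.atleast_2d(P);q=P@V[:3,:3].T+V[:3,3]
    return np.c_[K[0,0]*q[:,0]/-q[:,2]+K[0,2],K[1,1]*-q[:,1]/-q[:,2]+K[1,2]]
def tri(uvt,uvs):
    o1,d1=ray("top",uvt);o2,d2=ray("side",uvs);d1=d1[0];d2=d2[0]
    A=np.c_[d1,-d2];s=np.linalg.lstsq(A,o2-o1,rcond=None)[0]
    a,b=o1+s[0]*d1,o2+s[1]*d2
    return (a+b)/2,np.linalg.norm(a-b)
def quad(mask):
    cs,_=cv2.findContours(mask,cv2.RETR_EXTERNAL,cv2.CHAIN_APPROX_NONE)
    c=max(cs,key=cv2.contourArea)
    return c,cv2.minAreaRect(c)
E
python3 - <<'E'
from h import *
np.set_printoptions(precision=1,suppress=True)
t=cv2.imread("pics/top0.png")
print("cams",ray("top",[0,0])[0],ray("side",[0,0])[0])
hsv=cv2.cvtColor(cv2.GaussianBlur(t,(3,3),0),cv2.COLOR_BGR2HSV)
bg=((hsv[...,0]>92)&(hsv[...,0]<112)&(hsv[...,1]>80)&(hsv[...,2]>90))
for nm,(x0,x1,y0,y1),z in(("holder",(285,435,160,285),40),("rack",(155,245,155,260),34)):
    m=np.zeros(t.shape[:2],np.uint8);m[y0:y1,x0:x1]=(~bg[y0:y1,x0:x1])*255
    m=cv2.morphologyEx(m,cv2.MORPH_OPEN,np.ones((11,11)))if nm=="rack" else m
    c,r=quad(m);b=cv2.boxPoints(r);P=plane("top",b,z)
    print(nm,b.tolist());print(P);print("ctr",P.mean(0),[np.linalg.norm(P[i]-P[i-1]) for i in range(4)],[np.degrees(np.arctan2(*(P[i]-P[i-1])[[1,0]])) for i in range(4)])
# screw dots
g=cv2.cvtColor(t,cv2.COLOR_BGR2GRAY)
D=[]
for u,v in((312,177),(417,184),(306,259.5),(412,266.5)):
    u0,v0=int(u)-4,int(v)-4;w=np.clip(110-g[v0:v0+10,u0:u0+10].astype(float),0,None)
    yy,xx=np.mgrid[v0:v0+10,u0:u0+10];D.append([(w*xx).sum()/w.sum(),(w*yy).sum()/w.sum()])
P=plane("top",D,40);print("dots",D,P,P.mean(0));print(P[0]-P[1],P[2]-P[3],P[0]-P[2])
# slot
m=np.zeros_like(g);m[238:258,328:372]=(g[238:258,328:372]<95)*255
c,r=quad(m);print("slot",r,plane("top",r[0],40),plane("top",cv2.boxPoints(r),40))
# black grips
for nm,(x0,x1,y0,y1) in(("s",(180,215,170,195)),("l",(175,210,218,236))):
    m=np.zeros_like(g);m[y0:y1,x0:x1]=(g[y0:y1,x0:x1]<65)*255
    c,r=quad(m);print("grip",nm,r,plane("top",r[0],96))
E
```

```text
cams [ 461.5    4.5 1201.7] [  237.5 -1153.6   752. ]
holder [[299.3876647949219, 264.9809875488281], [305.7748107910156, 171.30282592773438], [423.9074401855469, 179.35733032226562], [417.5202941894531, 273.0354919433594]]
[[ 445.9   60.4   40. ]
 [ 640.9   43.2   40. ]
 [ 618.6 -203.1   40. ]
 [ 423.8 -184.    40. ]]
ctr [532.3 -70.9  40. ] [np.float64(245.47958510695926), np.float64(195.80395080405953), np.float64(247.25815452041405), np.float64(195.73206555706832)] [np.float64(84.83722936251748), np.float64(-5.0538910063629325), np.float64(-95.1805172608891), np.float64(174.4255161076158)]
rack [[177.66152954101562, 242.7076873779297], [187.32305908203125, 165.41539001464844], [221.66152954101562, 169.7076873779297], [212.0, 246.99998474121094]]
[[497.8 313.8  34. ]
 [659.7 291.8  34. ]
 [649.1 219.9  34. ]
 [487.3 242.3  34. ]]
ctr [573.5 267.   34. ] [np.float64(72.3050709297433), np.float64(163.39091341363275), np.float64(72.73853809518441), np.float64(163.3434360144084)] [np.float64(81.6157182673013), np.float64(-7.742598234787145), np.float64(-98.41830976587147), np.float64(
[... 176 characters left out ...]
522388059703), np.float64(259.2746268656716)], [np.float64(411.68263473053895), np.float64(266.4311377245509)]] [[ 628.8   31.    40. ]
 [ 608.8 -187.9   40. ]
 [ 457.4   46.6   40. ]
 [ 437.7 -172.3   40. ]] [533.2 -70.7  40. ]
[ 20.  218.9   0. ] [ 19.7 218.9   0. ] [171.4 -15.5   0. ]
slot ((350.0482482910156, 247.82485961914062), (32.41740798950195, 10.330821990966797), 4.085616588592529) [[479.1 -45.5  40. ]] [[471.6 -10.9  40. ]
 [492.9 -12.9  40. ]
 [486.6 -80.   40. ]
 [465.3 -77.9  40. ]]
grip s ((197.7615509033203, 182.90769958496094), (26.791501998901367, 12.279438018798828), 7.125016689300537) [[613.8 256.2  96. ]]
grip l ((192.0, 229.5), (11.0, 26.0), 90.0) [[521.4 268.8  96. ]]
```

Run:
```python
from h import *
np.set_printoptions(precision=1,suppress=True)
f=lambda L,s=5:(np.array(L)+.5)/5-.5+np.array([145,150])
c=plane("top",f([[219,88],[373,107],[177,463],[329,478]]),34);print("rackcorners",c,c.mean(0),c[0]-c[2],c[1]-c[3],c[0]-c[1],c[2]-c[3])
a=plane("top",f([[85,360],[85,398],[168,366],[168,402]]),60);print("arm",a,(a[0]+a[1])/2,(a[2]+a[3])/2)
g=plane("top",f([[168,384],[279,393],[223.5,388]]),96);print("grip",g)
s=cv2.imread("pics/side0.png");gg=cv2.cvtColor(s,cv2.COLOR_BGR2GRAY)
for x0,x1 in((290,312),(322,345)):
    m=(gg[190:206,x0:x1]<45);ys,xs=np.nonzero(m);ys+=190;xs+=x0
    print([(y,xs[ys==y].min(),xs[ys==y].max()) for y in np.unique(ys)])
# board edges in crop1
f1=lambda L:(np.array(L)+.5)/5-.5+np.array([290,165])
C=np.array([533,-70.7]);th=np.radians(-5.18);M=np.array([[np.cos(th),-np.sin(th)],[np.sin(th),np.cos(th)]])
b=plane("top",f1([[204,118],[515,133],[190,327],[499,348]]),50)
print("board",b,(b[:,:2]-C)@M)
st=plane("top",f1([[128,100],[118,335]]),48);print("stop",(st[:,:2]-C)@M)
```

```text
rackcorners [[655.9 289.6  34. ]
 [646.5 225.1  34. ]
 [498.8 308.9  34. ]
 [491.1 245.6  34. ]] [573.1 267.3  34. ] [157.1 -19.3   0. ] [155.4 -20.5   0. ] [ 9.4 64.5  0. ] [ 7.7 63.4  0. ]
arm [[540.9 339.3  60. ]
 [525.3 339.5  60. ]
 [537.7 305.4  60. ]
 [523.  305.6  60. ]] [533.1 339.4  60. ] [530.3 305.5  60. ]
grip [[528.2 296.   96. ]
 [523.6 252.1  96. ]
 [526.1 274.1  96. ]]
[(np.int64(190), np.int64(290), np.int64(304)), (np.int64(191), np.int64(290), np.int64(298)), (np.int64(192), np.int64(290), np.int64(292)), (np.int64(196), np.int64(300), np.int64(302)), (np.int64(197), np.int64(300), np.int64(302)), (np.int64(198), np.int64(300), np.int64(303)), (np.int64(199), np.int64(300), np.int64(303)), (np.int64(200), np.int64(300), np.int64(303)), (np.int64(201), np.int64(300), np.int64(303)), (np.int64(202), np.int64(300), np.int64(303)), (np.int64(203), np.int64(300), np.int64(303)), (np.int64(204), np.int64(300), np.int64(303)), (np.int64(205), np.int64(300), np.int64(304))]
[(np.int64(192), np.int64(344), np.int64(344)), (np.int64(193), np.int64(333), np.int64(344)), (np.int64(194), np.int64(331), np.int64(344)), (np.int64(195), np.int64(331), np.int64(333)), (np.int64(196), np.int64(331), np.int64(334)), (np.int64(197), np.int64(331), np.int64(334)), (np.int64(198), np.int64(331), np.int64(334)), (np.int64(199), np.int64(331), np.int64(334)), (np.int64(200), np.int64(331), np.int64(334)), (np.int64(201), np.int64(331), np.int64(334)), (np.int64(202), np.int64(331), np.int64(335)), (np.int64(203), np.int64(331), np.int64(335)), (np.int64(204), np.int64(331), np.int64(335)), (np.int64(205), np.int64(332), np.int64(335))]
board [[ 603.1   -7.3   50. ]
 [ 594.  -135.8   50. ]
 [ 516.7    0.4   50. ]
 [ 505.2 -126.8   50. ]] [[ 64.1  69.4]
 [ 66.7 -59.3]
 [-22.7  69.3]
 [-22.6 -58.4]]
stop [[ 69.7 101.4]
 [-27.9  98.7]]
```

Run:
```python
import cv2
s=cv2.imread("pics/side0.png")
cv2.imwrite("pics/c4.png",cv2.resize(s[185:235,285:355],None,fx=10,fy=10,interpolation=cv2.INTER_CUBIC))
```

```text
(no output)
```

View pics/c4.png

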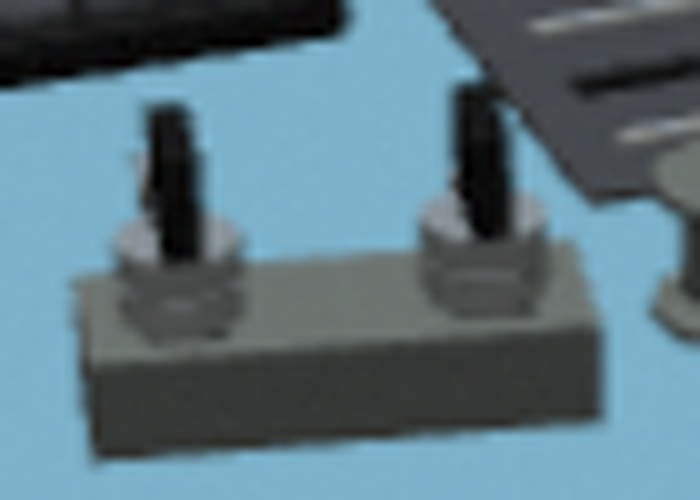

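Run:
```python
from h import *
o=ctrl.get_obs();print(R.from_rotvec(o["orientation"]).as_matrix().round(3),o["t"])
```

```text
[[-0.    -0.957  0.291]
 [-0.001  0.291  0.957]
 [-1.    -0.    -0.001]] 0.1
```

```bash
cat >> h.py <<'E'
C=np.array([533,-70.7]);TH=np.radians(-5.18)
def H(x,y):
    return C+np.array([np.cos(TH)*x-np.sin(TH)*y,np.sin(TH)*x+np.cos(TH)*y])
def Hinv(p):
    d=np.array(p[:2])-C;return np.array([np.cos(TH)*d[0]+np.sin(TH)*d[1],-np.sin(TH)*d[0]+np.cos(TH)*d[1]])
def to(pos,yawdeg):
    o=ctrl.get_obs();Rc=R.from_rotvec(o["orientation"]);y=np.radians(yawdeg)
    x=np.array([0,0,-1.]);z=np.array([np.cos(y),np.sin(y),0]);Rt=R.from_matrix(np.c_[x,np.cross(z,x),z])
    print("shift cm",(Rc.inv().apply(np.array(pos)-o["ee_pos"])/10).round(3),"rot",(Rc.inv()*Rt).as_rotvec().round(3),"| t",o["t"],"pos",o["ee_pos"].round(1),"F",o["ft_force"].round(1),"w",round(o["width"],1))
def st():
    o=ctrl.get_obs();print("t",o["t"],"pos",o["ee_pos"].round(1),"H",Hinv(o["ee_pos"]).round(1),"F",o["ft_force"].round(1),"M",o["moment"].round(2),"w",round(o["width"],1),"q",o["qpos"].round(2))
E
python3 - <<'E'
from h import *
p=H(22.5,-86);to([*p,180],-5.2)
E
```

```text
shift cm [  5.684 -57.006 -61.687] rot [ 1.367e+00 -1.000e-03  1.000e-03] | t 0.1 pos [181.4 597.6 236. ] F [-0.1  0.2  0.5] w 88.0
```

servo_tool(
  plan=[
    [[5.7,-57,-61.7,1.367,0,0,0],[5.7,-57,-61.7,1.367,0,0,0],[5.7,-57,-61.7,1.367,0,0,0],[5.7,-57,-61.7,1.367,0,0,0],[5.7,-57,-61.7,1.367,0,0,0],[5.7,-57,-61.7,1.367,0,0,0],[5.7,-57,-61.7,1.367,0,0,0],[5.7,-57,-61.7,1.367,0,0,0]],
  ],
)

```text
t: 0.77
ee_pos: [326.7, 296.8, 213.9]
orientation: [-0.212, 1.56, 0.212]
ft_force: [0.8, -0.1, 0.1]
width: 38.3
```

Run:
```python
from h import *
p=H(22.5,-86);to([*p,180],-5.2)
```

```text
shift cm [  3.396 -49.765   9.133] rot [ 0.361 -0.     0.   ] | t 0.7667 pos [326.7 296.8 213.9] F [ 0.8 -0.1  0.1] w 38.3
```

servo_tool(
  plan=[
    [[3.4,-49.8,9.1,0.361,0,0,0],[3.4,-49.8,9.1,0.361,0,0,0],[3.4,-49.8,9.1,0.361,0,0,0],[3.4,-49.8,9.1,0.361,0,0,0],[3.4,-49.8,9.1,0.361,0,0,0],[3.4,-49.8,9.1,0.361,0,0,0],[3.4,-49.8,9.1,0.361,0,0,0],[3.4,-49.8,9.1,0.361,0,0,0]],
  ],
)

```text
t: 1.43
ee_pos: [473.5, -1.9, 191.6]
orientation: [0.067, 1.57, -0.067]
ft_force: [-0.2, 0.1, 0.3]
width: 0.3
```

Run:
```python
from h import *
p=H(22.5,-86);to([*p,180],-5.2)
```

```text
shift cm [  1.157 -14.957   8.718] rot [ 0.005 -0.    -0.   ] | t 1.4333 pos [473.5  -1.9 191.6] F [-0.2  0.1  0.3] w 0.3
```

servo_tool(
  plan=[
    [[1.2,-15,8.7,0,0,0,0],[1.2,-15,8.7,0,0,0,0],[1.2,-15,8.7,0,0,0,0],[1.2,-15,8.7,0,0,0,0],[1.2,-15,8.7,0,0,0,0],[1.2,-15,8.7,0,0,0,0]],
  ],
)

```text
t: 1.93
ee_pos: [547.7, -158.9, 179.1]
orientation: [0.069, 1.57, -0.07]
ft_force: [-0.4, -0.2, -0.2]
width: 0.4
```

Run:
```python
from h import *
p=H(22.5,-86);to([*p,57.5],-5.2);st()
cv2.imwrite("pics/t1.png",cv2.resize(ctrl.get_image("side")[180:330,260:460,::-1],None,fx=4,fy=4))
```

```text
shift cm [ 1.2162e+01  4.9000e-02 -4.0000e-03] rot [ 0.002 -0.     0.   ] | t 1.9333 pos [ 547.7 -158.9  179.1] F [-0.4 -0.2 -0.2] w 0.4
t 1.9333 pos [ 547.7 -158.9  179.1] H [ 22.6 -86.5] F [-0.4 -0.2 -0.2] M [-0.02  0.11  0.02] w 0.4 q [-0.3   0.42  1.8  -0.    0.93 -0.21]
```

View pics/t1.png

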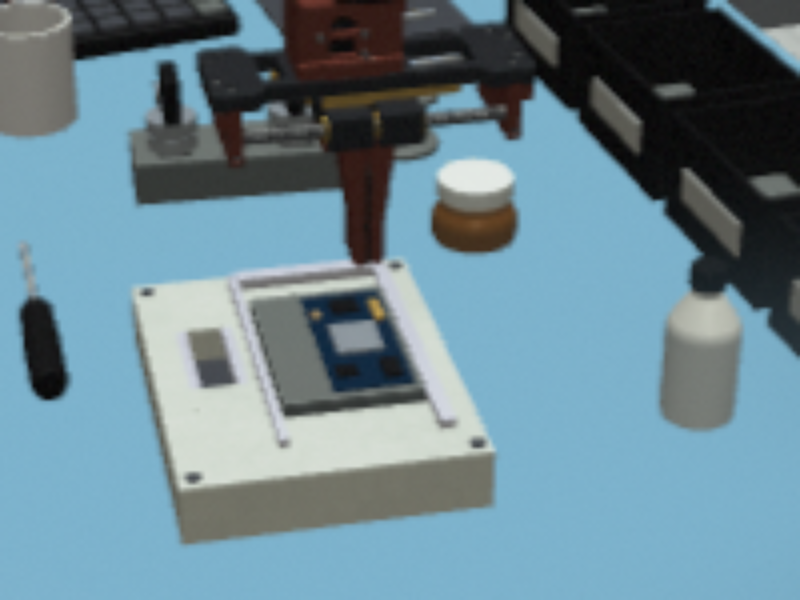

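servo_tool(
  plan=[
    [[4,0,0,0,0,0,0],[8,0,0,0,0,0,0],[10.5,0,0,0,0,0,0],[12.1,0,0,0,0,0,0],[12.1,0,0,0,0,0,0],[12.1,0,0,0,0,0,0]],
  ],
)

```text
t: 2.48
ee_pos: [545.9, -154.6, 58.2]
orientation: [0.066, 1.572, -0.065]
ft_force: [0.4, 0.1, 0.3]
width: 0.4
```

Run:
```python
from h import *
p=H(22.5,-70.5);to([*p,57.5],-5.2);st()
cv2.imwrite("pics/t2.png",cv2.resize(ctrl.get_image("side")[180:330,260:460,::-1],None,fx=4,fy=4))
```

```text
shift cm [0.067 1.19  0.216] rot [ 0.008 -0.003 -0.001] | t 2.4833 pos [ 545.9 -154.6   58.2] F [0.4 0.1 0.3] w 0.4
t 2.4833 pos [ 545.9 -154.6   58.2] H [ 20.4 -82.4] F [0.4 0.1 0.3] M [ 0.01  0.05 -0.  ] w 0.4 q [-0.3   0.6   1.85  0.    0.69 -0.21]
```

View pics/t2.png

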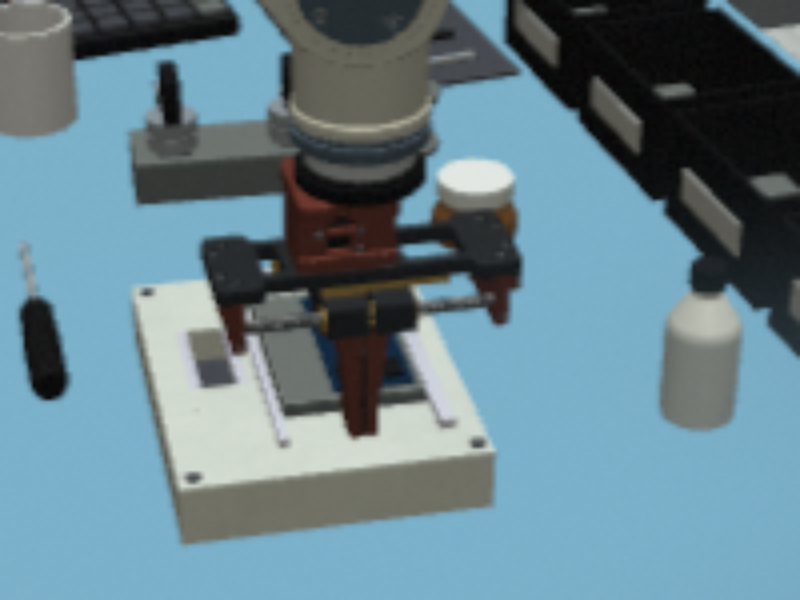

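servo_tool(
  plan=[
    [[0.05,0.6,0.2,0,0,0,0],[0.05,1.1,0.2,0,0,0,0],[0.05,1.5,0.2,0,0,0,0],[0.05,2,0.2,0,0,0,0],[0.05,2.5,0.2,0,0,0,0],[0.05,3,0.2,0,0,0,0],[0.05,3.4,0.2,0,0,0,0],[0.05,3.6,0.2,0,0,0,0]],
  ],
)

```text
t: 3.2
ee_pos: [552.4, -120.5, 58.5]
orientation: [0.066, 1.569, -0.067]
ft_force: [0.5, -4.5, 2.4]
width: 0.3
```

Run:
```python
from h import *
p=H(22.5,-40);to([*p,57.5],-5.2);st()
```

```text
shift cm [ 0.099  0.783 -0.127] rot [0.006 0.    0.   ] | t 3.2 pos [ 552.4 -120.5   58.5] F [ 0.5 -4.5  2.4] w 0.3
t 3.2 pos [ 552.4 -120.5   58.5] H [ 23.8 -47.8] F [ 0.5 -4.5  2.4] M [-0.78  0.08  0.02] w 0.3 q [-0.24  0.6   1.86 -0.    0.69 -0.15]
```

servo_tool(
  plan=[
    [[0.05,0.2,0,0,0,0,0],[0.05,0.4,0,0,0,0,0],[0.05,0.5,0,0,0,0,0],[0.05,0.6,0,0,0,0,0],[0.05,0.7,0,0,0,0,0],[0.05,0.7,0,0,0,0,0]],
  ],
)

```text
t: 3.7
ee_pos: [552.8, -113.8, 57.7]
orientation: [0.067, 1.57, -0.067]
ft_force: [0.1, -2.8, 2.8]
width: 0.6
```

Run:
```python
from h import *
st()
```

```text
t 3.7 pos [ 552.8 -113.8   57.7] H [ 23.6 -41.2] F [ 0.1 -2.8  2.8] M [-0.54  0.04  0.05] w 0.6 q [-0.22  0.6   1.86  0.    0.69 -0.14]
```

servo_tool(
  plan=[
    [[0,0.1,0,0,0,0,0],[0,0.2,0,0,0,0,0],[0,0.3,0,0,0,0,0],[0,0.3,0,0,0,0,0]],
  ],
)

```text
t: 4.03
ee_pos: [552.7, -112.5, 57.7]
orientation: [0.064, 1.57, -0.068]
ft_force: [-2.7, -14.1, 2.9]
width: 0.4
```

Run:
```python
from h import *
st()
cv2.imwrite("pics/t3.png",cv2.resize(ctrl.get_image("side")[180:330,260:460,::-1],None,fx=4,fy=4))
```

```text
t 4.0333 pos [ 552.7 -112.5   57.7] H [ 23.4 -39.9] F [ -2.7 -14.1   2.9] M [-2.56  0.43  0.01] w 0.4 q [-0.22  0.6   1.86 -0.    0.69 -0.13]
```

View pics/t3.png

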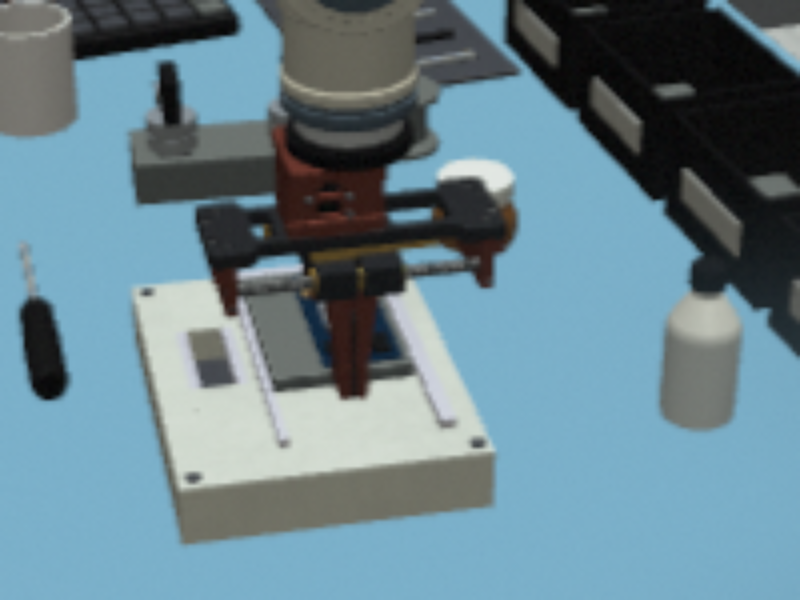

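The push force jumped from 3 N to 14 N at holder y ≈ -40, which is where the board should be home. I'll back off and go up.

servo_tool(
  plan=[
    [[0,-0.8,0,0,0,0,0],[0,-1.8,0,0,0,0,0],[-1,-2,0,0,0,0,2],[-5,-2,0,0,0,0,5],[-9,-2,0,0,0,0,6],[-13,-2,0,0,0,0,6],[-15,-2,0,0,0,0,6],[-15,-2,0,0,0,0,6]],
  ],
)

```text
t: 4.75
ee_pos: [554.1, -131.4, 213.6]
orientation: [0.066, 1.561, -0.068]
ft_force: [0.9, 0.4, -0.4]
width: 37.3
```

Run:
```python
from h import *
to([525.7,273.6,210],-7)
```

```text
shift cm [ 0.269 40.112 -6.284] rot [0.037 0.009 0.001] | t 4.75 pos [ 554.1 -131.4  213.6] F [ 0.9  0.4 -0.4] w 37.3
```

servo_tool(
  plan=[
    [[0.2,40.1,-6.3,0.037,0.005,0,5],[0.2,40.1,-6.3,0.037,0.005,0,5],[0.2,40.1,-6.3,0.037,0.005,0,5],[0.2,40.1,-6.3,0.037,0.005,0,5],[0.2,40.1,-6.3,0.037,0.005,0,5],[0.2,40.1,-6.3,0.037,0.005,0,5],[0.2,40.1,-6.3,0.037,0.005,0,5],[0.2,40.1,-6.3,0.037,0.005,0,5]],
  ],
)

```text
t: 5.42
ee_pos: [526.4, 203.5, 205.4]
orientation: [0.096, 1.575, -0.096]
ft_force: [1.3, -1.1, -1.0]
width: 49.9
```

servo_tool(
  plan=[
    [[0,10,0,0,0,0,5],[0,10,0,0,0,0,5],[0,10,0,0,0,0,5],[0,10,0,0,0,0,5]],
  ],
)

```text
t: 5.75
ee_pos: [539.4, 304.3, 205.3]
orientation: [0.094, 1.575, -0.092]
ft_force: [0.5, -0.7, 0.3]
width: 49.6
```

Run:
```python
from h import *
to([525.7,273.6,130],-7);st()
cv2.imwrite("pics/top4.png",ctrl.get_image("top")[:,:,::-1])
cv2.imwrite("pics/t4.png",cv2.resize(ctrl.get_image("top")[150:280,150:430,::-1],None,fx=2.8,fy=2.8,interpolation=cv2.INTER_CUBIC))
```

```text
shift cm [ 7.532 -3.215 -0.958] rot [ 0.004 -0.006 -0.   ] | t 5.75 pos [539.4 304.3 205.3] F [ 0.5 -0.7  0.3] w 49.6
t 5.75 pos [539.4 304.3 205.3] H [-27.5 374.1] F [ 0.5 -0.7  0.3] M [-0.07  0.12  0.02] w 49.6 q [0.49 0.45 1.66 0.   1.03 0.61]
```

View pics/t4.png

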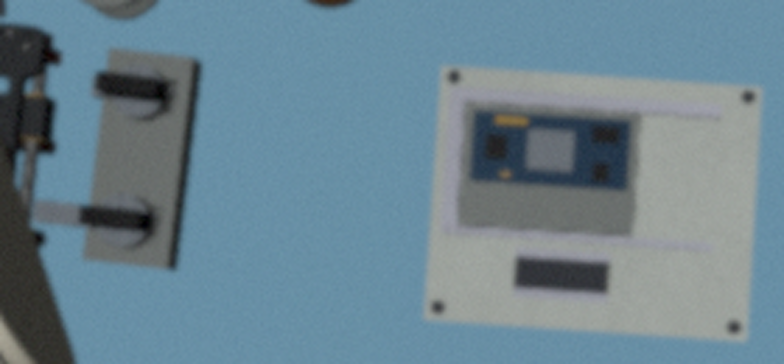

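servo_tool(
  plan=[
    [[0,-3.2,-0.9,0,0,0,5],[2,-3.2,-0.9,0,0,0,5],[5,-3.2,-0.9,0,-0.006,0,5],[7.5,-3.2,-0.9,0,-0.006,0,5],[7.5,-3.2,-0.9,0,-0.006,0,5],[7.5,-3.2,-0.9,0,-0.006,0,5]],
  ],
)

```text
t: 6.35
ee_pos: [525.7, 268.0, 130.3]
orientation: [0.096, 1.571, -0.099]
ft_force: [0.4, -0.4, 1.1]
width: 50.1
```

Run:
```python
from h import *
to([525.7,273.6,77.5],-7);st()
for n in("side","top"):
  im=ctrl.get_image(n)[:,:,::-1]
  im=im[150:250,240:380] if n=="side" else im[150:260,100:240]
  cv2.imwrite(f"pics/{n}5.png",cv2.resize(im,None,fx=5,fy=5,interpolation=cv2.INTER_CUBIC))
```

```text
shift cm [ 5.276  0.563 -0.059] rot [-0.002 -0.002  0.002] | t 6.35 pos [525.7 268.  130.3] F [ 0.4 -0.4  1.1] w 50.1
t 6.35 pos [525.7 268.  130.3] H [-37.8 336.7] F [ 0.4 -0.4  1.1] M [-0.05  0.02  0.02] w 50.1 q [ 0.45  0.51  1.77 -0.    0.86  0.58]
```

View pics/side5.png

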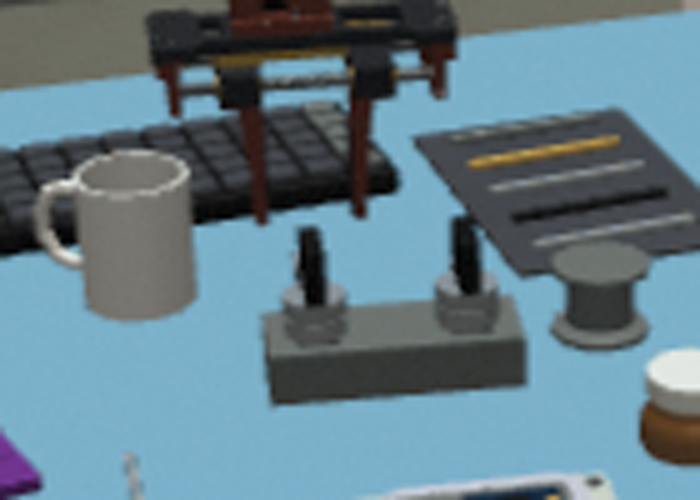

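View pics/top5.png

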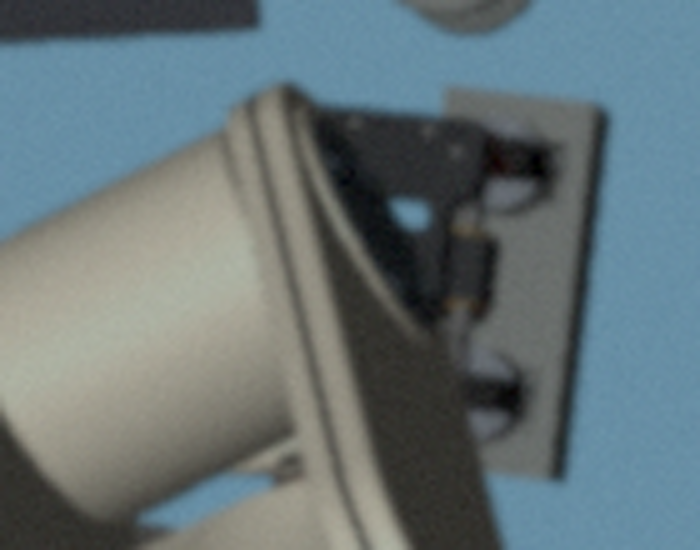

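servo_tool(
  plan=[
    [[1.5,0.5,0,0,0,0,5],[3.2,0.5,0,0,0,0,5],[4.5,0.5,0,0,0,0,5],[5.2,0.5,0,0,0,0,5],[5.2,0.5,0,0,0,0,5],[5.2,0.5,0,0,0,0,5]],
  ],
)

```text
t: 6.95
ee_pos: [527.6, 275.2, 79.5]
orientation: [0.096, 1.568, -0.096]
ft_force: [-0.1, 0.6, -0.4]
width: 50.0
```

Run:
```python
from h import *
to([525.7,273.6,77.5],-7);st()
for n in("side",):
  im=ctrl.get_image(n)[:,:,::-1]
  im=im[150:250,240:380] if n=="side" else im[150:260,100:240]
  cv2.imwrite(f"pics/{n}6.png",cv2.resize(im,None,fx=5,fy=5,interpolation=cv2.INTER_CUBIC))
```

```text
shift cm [ 0.202 -0.179 -0.169] rot [0.    0.001 0.   ] | t 6.95 pos [527.6 275.2  79.5] F [-0.1  0.6 -0.4] w 50.0
t 6.95 pos [527.6 275.2  79.5] H [-36.6 344. ] F [-0.1  0.6 -0.4] M [-0.08  0.05 -0.  ] w 50.0 q [ 0.46  0.59  1.78 -0.    0.76  0.58]
```

View pics/side6.png

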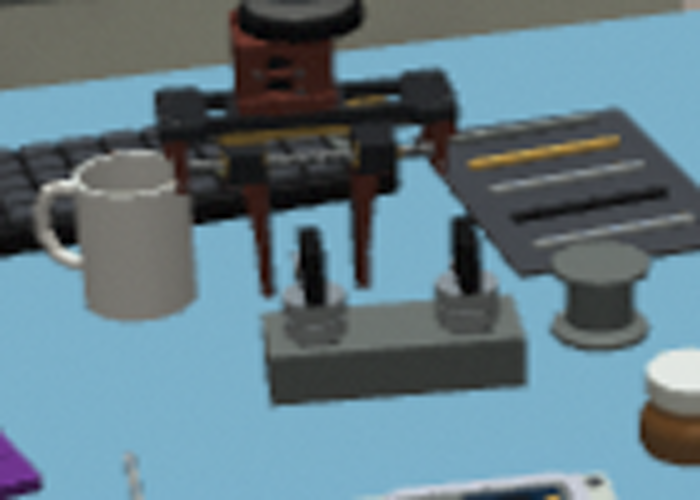

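servo_tool(
  plan=[
    [[0.15,-0.15,-0.15,0,0,0,5],[0.15,-0.15,-0.15,0,0,0,2.5],[0.15,-0.15,-0.15,0,0,0,0.8],[0.15,-0.15,-0.15,0,0,0,0.8],[0.15,-0.15,-0.15,0,0,0,0.8],[0.15,-0.15,-0.15,0,0,0,0.8],[0.15,-0.15,-0.15,0,0,0,0.8],[0.15,-0.15,-0.15,0,0,0,0.8]],
  ],
)

```text
t: 7.67
ee_pos: [525.8, 273.9, 77.6]
orientation: [0.096, 1.568, -0.096]
ft_force: [0.5, -0.5, -0.4]
width: 13.9
```

Run:
```python
from h import *
to([525.7,273.6,77.5],-7);st()
for n in("side","top"):
  im=ctrl.get_image(n)[:,:,::-1]
  im=im[150:250,240:380] if n=="side" else im[150:260,100:240]
  cv2.imwrite(f"pics/{n}7.png",cv2.resize(im,None,fx=5,fy=5,interpolation=cv2.INTER_CUBIC))
```

```text
shift cm [ 0.013 -0.032 -0.007] rot [0.    0.001 0.   ] | t 7.6667 pos [525.8 273.9  77.6] F [ 0.5 -0.5 -0.4] w 13.9
t 7.6667 pos [525.8 273.9  77.6] H [-38.3 342.6] F [ 0.5 -0.5 -0.4] M [-0.06  0.03  0.06] w 13.9 q [ 0.46  0.59  1.79 -0.    0.76  0.58]
```

View pics/side7.png

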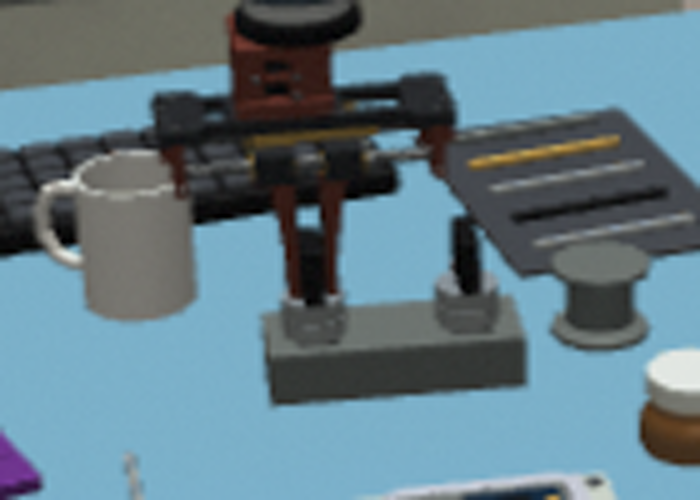

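servo_tool(
  plan=[
    [[-1,0,0,0,0,0,0.8],[-2.5,0,0,0,0,0,0.8],[-4.5,0,0,0,0,0,0.8],[-7,0,0,0,0,0,0.8],[-9,0,0,0,0,0,0.8],[-10,0,0,0,0,0,0.8],[-10,0,0,0,0,0,0.8],[-10,0,0,0,0,0,0.8]],
  ],
)

```text
t: 8.43
ee_pos: [525.4, 273.8, 177.7]
orientation: [0.096, 1.567, -0.096]
ft_force: [0.2, 0.2, -2.9]
width: 14.0
```

Run:
```python
from h import *
p=H(-55,20);to([*p,178],-5.2);st()
im=ctrl.get_image("side")[:,:,::-1][120:250,240:380]
cv2.imwrite(f"pics/side8.png",cv2.resize(im,None,fx=4.5,fy=4.5,interpolation=cv2.INTER_CUBIC))
```

```text
shift cm [-3.0000e-02 -3.2277e+01 -6.1400e-01] rot [-0.031  0.001 -0.   ] | t 8.4333 pos [525.4 273.8 177.7] F [ 0.2  0.2 -2.9] w 14.0
t 8.4333 pos [525.4 273.8 177.7] H [-38.7 342.4] F [ 0.2  0.2 -2.9] M [-0.04  0.11 -0.04] w 14.0 q [ 0.46  0.45  1.75 -0.    0.94  0.58]
```

View pics/side8.png

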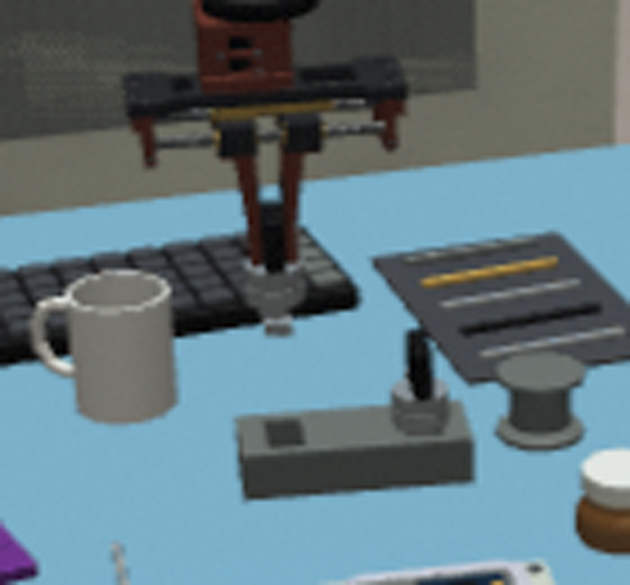

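servo_tool(
  plan=[
    [[0,-3,-0.1,0,0,0,0.8],[0,-7,-0.2,-0.01,0,0,0.8],[0,-11,-0.3,-0.01,0,0,0.8],[0,-15,-0.4,-0.02,0,0,0.8],[0,-19,-0.5,-0.03,0,0,0.8],[0,-23,-0.6,-0.031,0,0,0.8],[0,-27,-0.6,-0.031,0,0,0.8],[0,-30,-0.6,-0.031,0,0,0.8]],
  ],
)

```text
t: 9.15
ee_pos: [481.2, -25.5, 176.2]
orientation: [0.072, 1.572, -0.072]
ft_force: [-0.1, 0.7, -2.5]
width: 13.9
```

servo_tool(
  plan=[
    [[0,-1.5,0,0,0,0,0.8],[0,-2.3,0,0,0,0,0.8],[0,-2.3,0,0,0,0,0.8],[0,-2.3,0,0,0,0,0.8],[0,-2.3,0,0,0,0,0.8],[0,-2.3,0,0,0,0,0.8]],
  ],
)

```text
t: 9.65
ee_pos: [481.1, -44.9, 177.4]
orientation: [0.07, 1.569, -0.07]
ft_force: [-0.0, 0.7, -2.7]
width: 13.9
```

Run:
```python
from h import *
p=H(-55,20);to([*p,110],-5.2);st()
for n in("side","top"):
  im=ctrl.get_image(n)[:,:,::-1]
  cv2.imwrite(f"pics/{n}9raw.png",im)
  im=im[180:320,270:430] if n=="side" else im[165:285,260:430]
  cv2.imwrite(f"pics/{n}9.png",cv2.resize(im,None,fx=4.5,fy=4.5,interpolation=cv2.INTER_CUBIC)[:600])
```

```text
shift cm [ 6.742 -0.098 -0.102] rot [ 0.001  0.    -0.   ] | t 9.65 pos [481.1 -44.9 177.4] F [-0.   0.7 -2.7] w 13.9
t 9.65 pos [481.1 -44.9 177.4] H [-54.  21.] F [-0.   0.7 -2.7] M [-0.12  0.06 -0.02] w 13.9 q [-0.12  0.3   1.98  0.    0.85 -0.03]
```

View pics/side9.png

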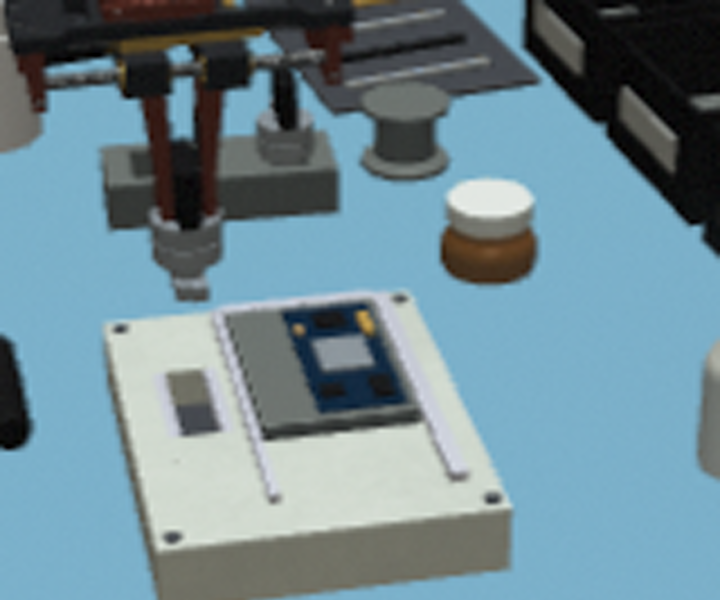

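View pics/top9.png

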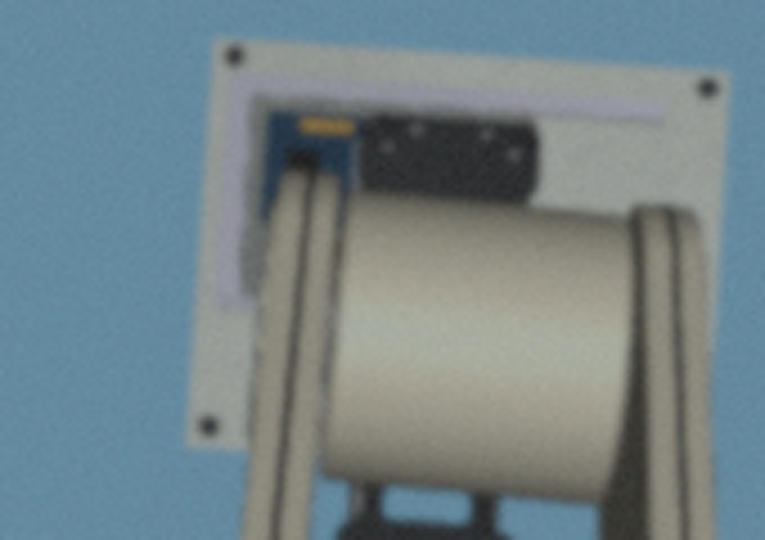

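servo_tool(
  plan=[
    [[2,-0.1,-0.1,0,0,0,0.8],[4,-0.1,-0.1,0,0,0,0.8],[5.8,-0.1,-0.1,0,0,0,0.8],[6.6,-0.1,-0.1,0,0,0,0.8],[6.6,-0.1,-0.1,0,0,0,0.8],[6.6,-0.1,-0.1,0,0,0,0.8],[6.6,-0.1,-0.1,0,0,0,0.8]],
  ],
)

```text
t: 10.33
ee_pos: [480.8, -46.8, 112.5]
orientation: [0.071, 1.567, -0.071]
ft_force: [0.5, -0.3, -2.2]
width: 13.4
```

Run:
```python
from h import *
p=H(-55,20);to([*p,83.6],-5.2);st()
im=ctrl.get_image("side")[:,:,::-1]
cv2.imwrite(f"pics/side10raw.png",im)
o=ctrl.get_obs()["ee_pos"]
# expected foot bottom centre and slot mouth corners
th=TH
print("foot exp",proj("side",[*o[:2],o[2]-63.6]))
print("slot",proj("side",[[*H(x,y),40] for x,y in((-66.5,-15),(-43.5,-15),(-43.5,55),(-66.5,55))]).round(1))
cv2.imwrite(f"pics/side10.png",cv2.resize(im[230:290,285:345],None,fx=10,fy=10,interpolation=cv2.INTER_CUBIC))
```

```text
shift cm [ 2.891  0.094 -0.092] rot [0.    0.002 0.   ] | t 10.3333 pos [480.8 -46.8 112.5] F [ 0.5 -0.3 -2.2] w 13.4
t 10.3333 pos [480.8 -46.8 112.5] H [-54.2  19.1] F [ 0.5 -0.3 -2.2] M [-0.11  0.05  0.01] w 13.4 q [-0.12  0.41  2.02 -0.    0.7  -0.03]
foot exp [[313.14920626 266.18450224]]
slot [[310.4 276.8]
 [319.4 275.8]
 [315.2 261.6]
 [306.5 262.5]]
```

View pics/side10.png

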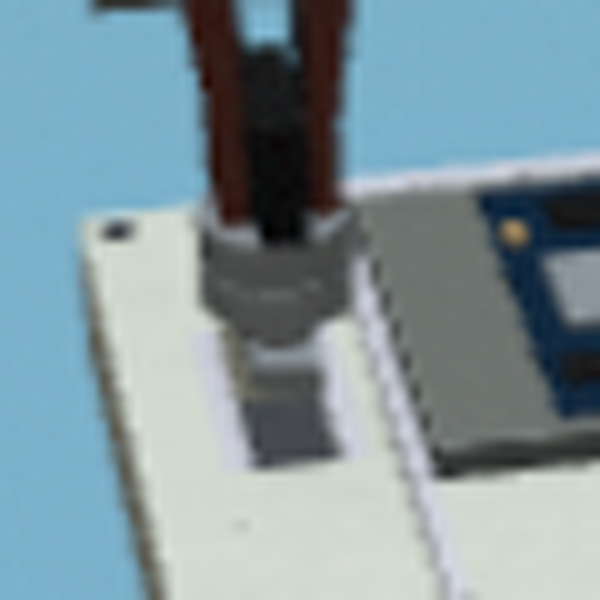

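Run:
```python
from h import *
z=112.5-63.6
P=proj("side",[[*H(x,1.1),z+dz] for dz in(0,9) for x in(-54.2-9,-54.2+9)]);print(P,(P-[285,230])*10+4.5)
```

```text
[[310.60546631 270.30494711]
 [317.64358285 269.5179614 ]
 [310.46741938 267.28078876]
 [317.52961852 266.49676374]] [[260.55466306 407.5494711 ]
 [330.93582852 399.67961397]
 [259.17419383 377.30788757]
 [329.79618523 369.46763736]]
```

servo_tool(
  plan=[
    [[0.8,0,0,0,0,0,0.8],[1.2,0,0,0,0,0,0.8],[1.5,0,0,0,0,0,0.8],[1.8,0,0,0,0,0,0.8],[2,0,0,0,0,0,0.8],[2,0,0,0,0,0,0.8]],
  ],
)

```text
t: 10.88
ee_pos: [479.8, -47.0, 91.2]
orientation: [0.071, 1.57, -0.072]
ft_force: [-0.4, 0.2, -2.2]
width: 13.9
```

Run:
```python
from h import *
p=H(-54.5,20);to([*p,83.6],-5.2);st()
im=ctrl.get_image("side")[:,:,::-1]
cv2.imwrite(f"pics/side11.png",cv2.resize(im[230:290,285:345],None,fx=8,fy=8,interpolation=cv2.INTER_CUBIC))
```

```text
shift cm [0.759 0.116 0.067] rot [-0.  0.  0.] | t 10.8833 pos [479.8 -47.   91.2] F [-0.4  0.2 -2.2] w 13.9
t 10.8833 pos [479.8 -47.   91.2] H [-55.2  18.8] F [-0.4  0.2 -2.2] M [-0.14  0.06  0.03] w 13.9 q [-0.12  0.45  2.03 -0.    0.66 -0.03]
```

View pics/side11.png

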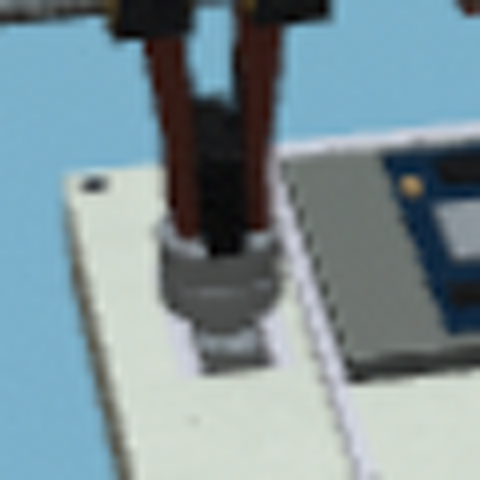

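servo_tool(
  plan=[
    [[0.3,0,0.05,0,0,0,0.8],[0.5,0,0.05,0,0,0,0.8],[0.65,0,0.05,0,0,0,0.8],[0.75,0,0.05,0,0,0,0.8],[0.75,0,0.05,0,0,0,0.8],[0.75,0,0.05,0,0,0,0.8]],
  ],
)

```text
t: 11.43
ee_pos: [480.5, -47.0, 84.1]
orientation: [0.071, 1.569, -0.072]
ft_force: [-0.4, -0.9, -2.0]
width: 13.7
```

Run:
```python
from h import *
st()
```

```text
t 11.4333 pos [480.5 -47.   84.1] H [-54.4  18.9] F [-0.4 -0.9 -2. ] M [-0.15  0.05  0.03] w 13.7 q [-0.12  0.47  2.03 -0.    0.64 -0.03]
```

servo_tool(
  plan=[
    [[0.05,0,0,0,0,0,0.8],[0.1,0,0,0,0,0,0.8],[0.1,0,0,0,0,0,0.8]],
  ],
)

```text
t: 11.68
ee_pos: [480.7, -47.0, 83.6]
orientation: [0.071, 1.568, -0.072]
ft_force: [-0.6, -0.4, 2.5]
width: 13.8
```

Run:
```python
from h import *
st()
```

```text
t 11.6833 pos [480.7 -47.   83.6] H [-54.2  18.8] F [-0.6 -0.4  2.5] M [-0.02  0.35 -0.01] w 13.8 q [-0.12  0.47  2.03 -0.    0.64 -0.03]
```

servo_tool(
  plan=[
    [[-0.02,0,0,0,0,0,0.8],[-0.02,0,0,0.08,0,0,0.8],[-0.02,0,0,0.18,0,0,0.8],[-0.02,0,0,0.28,0,0,0.8],[-0.02,0,0,0.38,0,0,0.8],[-0.02,0,0,0.46,0,0,0.8],[-0.02,0,0,0.5,0,0,0.8],[-0.02,0,0,0.5,0,0,0.8]],
  ],
)

```text
t: 12.35
ee_pos: [480.5, -46.9, 83.6]
orientation: [0.464, 1.52, -0.464]
ft_force: [-1.5, 0.9, 2.7]
width: 14.0
```

Run:
```python
from h import *
p=H(-54.5,19);to([*p,83.8],-95.2);st()
im=ctrl.get_image("side")[:,:,::-1]
cv2.imwrite(f"pics/side12.png",cv2.resize(im[200:300,275:395],None,fx=6,fy=6,interpolation=cv2.INTER_CUBIC))
```

```text
shift cm [-0.023 -0.001 -0.008] rot [ 1.069e+00  0.000e+00 -1.000e-03] | t 12.35 pos [480.5 -46.9  83.6] F [-1.5  0.9  2.7] w 14.0
t 12.35 pos [480.5 -46.9  83.6] H [-54.4  19. ] F [-1.5  0.9  2.7] M [ 0.06  0.36 -0.03] w 14.0 q [-0.12  0.47  2.03  0.    0.64  0.47]
```

View pics/side12.png

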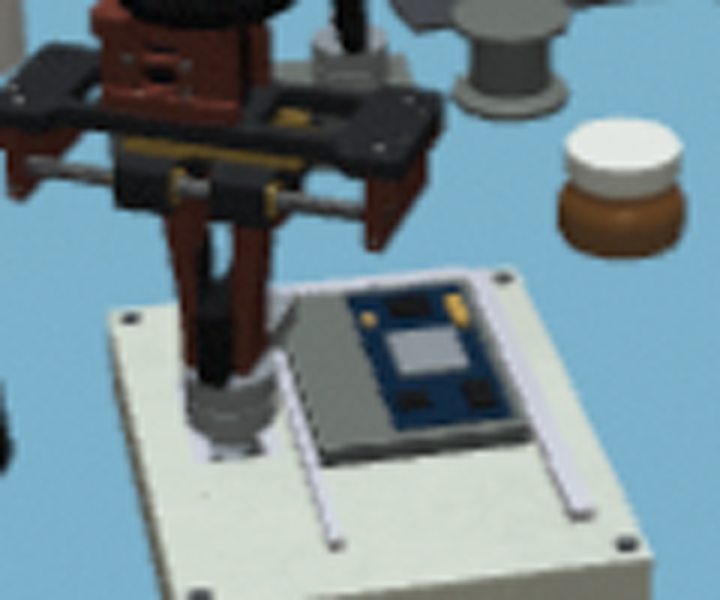

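The foot turns freely and the arm is swinging over the board. I'll carry on with the turn.

servo_tool(
  plan=[
    [[-0.01,0,0,0.1,0,0,0.8],[-0.01,0,0,0.2,0,0,0.8],[-0.01,0,0,0.3,0,0,0.8],[-0.01,0,0,0.4,0,0,0.8],[-0.01,0,0,0.5,0,0,0.8],[-0.01,0,0,0.6,0,0,0.8],[-0.01,0,0,0.65,0,0,0.8],[-0.01,0,0,0.65,0,0,0.8]],
  ],
)

```text
t: 13.07
ee_pos: [479.1, -45.6, 83.6]
orientation: [0.965, 1.35, -0.964]
ft_force: [-5.2, 8.2, 9.4]
width: 13.9
```

Run:
```python
from h import *
p=H(-54.5,19);to([*p,83.8],-95.2);st()
```

```text
shift cm [-0.019  0.084  0.16 ] rot [ 0.419 -0.002  0.002] | t 13.0667 pos [479.1 -45.6  83.6] F [-5.2  8.2  9.4] w 13.9
t 13.0667 pos [479.1 -45.6  83.6] H [-55.9  20.1] F [-5.2  8.2  9.4] M [1.78 1.15 0.09] w 13.9 q [-0.12  0.47  2.03  0.    0.64  1.12]
```

servo_tool(
  plan=[
    [[-0.05,-0.04,-0.14,0,0,0,0.8],[-0.05,-0.04,-0.14,0,0,0,0.8],[-0.05,-0.04,-0.14,0,0,0,0.8]],
  ],
)

```text
t: 13.32
ee_pos: [478.9, -45.6, 83.7]
orientation: [0.962, 1.348, -0.963]
ft_force: [-2.8, 2.1, 0.6]
width: 13.4
```

Run:
```python
from h import *
p=H(-54.5,19);to([*p,83.8],-95.2);st()
im=ctrl.get_image("side")[:,:,::-1]
cv2.imwrite(f"pics/side13.png",cv2.resize(im[200:300,275:395],None,fx=6,fy=6,interpolation=cv2.INTER_CUBIC))
```

```text
shift cm [-0.013  0.107  0.17 ] rot [ 0.422 -0.     0.001] | t 13.3167 pos [478.9 -45.6  83.7] F [-2.8  2.1  0.6] w 13.4
t 13.3167 pos [478.9 -45.6  83.7] H [-56.2  20.1] F [-2.8  2.1  0.6] M [0.61 0.85 0.05] w 13.4 q [-0.12  0.47  2.03  0.    0.64  1.12]
```

View pics/side13.png

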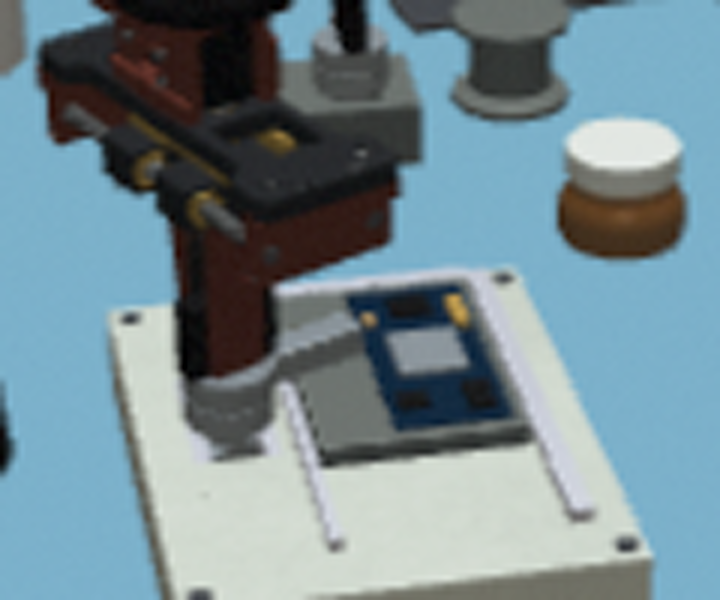

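Complying relieved the force. I'll do the last 24°, easing toward -x (tool y negative).

servo_tool(
  plan=[
    [[0,-0.05,-0.05,0.06,0,0,0.8],[0,-0.05,-0.05,0.12,0,0,0.8],[0,-0.08,-0.05,0.18,0,0,0.8],[0,-0.08,-0.05,0.2,0,0,0.8],[0,-0.08,-0.05,0.2,0,0,0.8]],
  ],
)

```text
t: 13.78
ee_pos: [478.7, -45.7, 83.8]
orientation: [1.113, 1.267, -1.112]
ft_force: [-1.3, 1.4, -3.8]
width: 14.1
```

Run:
```python
from h import *
p=H(-55,20);to([*p,83.8],-95.2);st()
```

```text
shift cm [-0.001  0.13   0.025] rot [ 0.221  0.    -0.001] | t 13.7833 pos [478.7 -45.7  83.8] F [-1.3  1.4 -3.8] w 14.1
t 13.7833 pos [478.7 -45.7  83.8] H [-56.3  20. ] F [-1.3  1.4 -3.8] M [0.09 0.6  0.06] w 14.1 q [-0.12  0.47  2.04 -0.    0.64  1.32]
```

servo_tool(
  plan=[
    [[0,0,0,0.06,0,0,0.8],[0,0,0,0.12,0,0,0.8],[0,0,0,0.18,0,0,0.8],[0,0,0,0.22,0,0,0.8],[0,0,0,0.22,0,0,0.8]],
  ],
)

```text
t: 14.2
ee_pos: [478.2, -45.5, 83.7]
orientation: [1.275, 1.166, -1.276]
ft_force: [-3.2, 0.9, -3.0]
width: 14.0
```

Run:
```python
from h import *
p=H(-55,20);to([*p,83.8],-95.2);st()
im=ctrl.get_image("side")[:,:,::-1]
cv2.imwrite(f"pics/side14.png",cv2.resize(im[200:300,275:395],None,fx=6,fy=6,interpolation=cv2.INTER_CUBIC))
```

```text
shift cm [-0.01   0.19   0.012] rot [0.001 0.    0.001] | t 14.2 pos [478.2 -45.5  83.7] F [-3.2  0.9 -3. ] w 14.0
t 14.2 pos [478.2 -45.5  83.7] H [-56.9  20.1] F [-3.2  0.9 -3. ] M [0.25 0.91 0.04] w 14.0 q [-0.12  0.47  2.04 -0.    0.64  1.54]
```

View pics/side14.png

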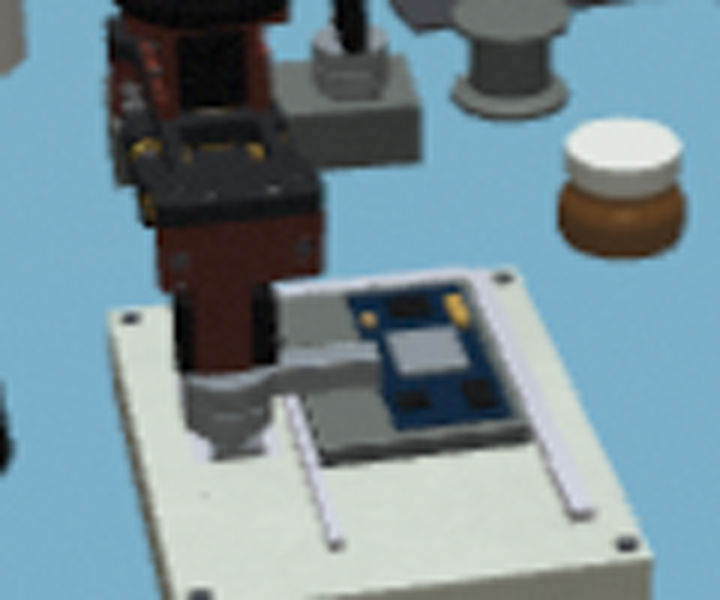

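servo_tool(
  plan=[
    [[0,0,0,0,0,0,1.6],[0,0,0,0,0,0,3],[0,0,0,0,0,0,4.5],[0,0,0,0,0,0,4.5],[0,0,0,0,0,0,4.5]],
  ],
)

```text
t: 14.67
ee_pos: [479.4, -45.7, 84.3]
orientation: [1.276, 1.163, -1.274]
ft_force: [0.2, -0.5, -0.4]
width: 38.7
```

servo_tool(
  plan=[
    [[-1,0,0,0,0,0,4.5],[-3,0,0,0,0,0,4.5],[-6,0,0,0,0,0,4.5],[-10,0,0,0,0,0,4.5],[-13,0,0,0,0,0,4.5],[-15,0,0,0,0,0,4.5],[-15,0,0,0,0,0,4.5]],
  ],
)

```text
t: 15.25
ee_pos: [481.3, -45.9, 239.2]
orientation: [1.279, 1.157, -1.268]
ft_force: [0.8, 0.2, -0.1]
width: 45.0
```

Run:
```python
from h import *
to([340,270,250],-95.2);st()
```

```text
shift cm [ -1.263 -16.902 -30.189] rot [ 0.001  0.    -0.01 ] | t 15.25 pos [481.3 -45.9 239.2] F [ 0.8  0.2 -0.1] w 45.0
t 15.25 pos [481.3 -45.9 239.2] H [-53.7  20.1] F [ 0.8  0.2 -0.1] M [-0.01  0.11  0.01] w 45.0 q [-0.12  0.21  1.94 -0.    0.99  1.54]
```

Now I'll move the arm aside so the top camera has a clear view.

servo_tool(
  plan=[
    [[-0.3,-4,-3,0,0,0,4.5],[-0.6,-6,-6,0,0,0,4.5],[-0.9,-8,-10,0,0,0,4.5],[-1.2,-9,-13,0,0,0,4.5],[-1.2,-10,-17,0,0,0,4.5],[-1.2,-10,-20,0,0,0,4.5],[-1.2,-10,-23,0,0,0,4.5],[-1.2,-10,-24,0,0,0,4.5]],
  ],
)

```text
t: 15.92
ee_pos: [400.6, 205.4, 245.8]
orientation: [1.275, 1.166, -1.272]
ft_force: [-0.4, -0.8, 0.8]
width: 45.1
```

Run:
```python
from h import *
st()
for n in("side","top"):
  im=ctrl.get_image(n)[:,:,::-1]
  cv2.imwrite(f"pics/{n}15raw.png",im)
  im=im[180:320,270:430] if n=="side" else im[165:285,260:430]
  cv2.imwrite(f"pics/{n}15.png",cv2.resize(im,None,fx=4.2,fy=4.2,interpolation=cv2.INTER_CUBIC)[:600])
```

```text
t 15.9167 pos [400.6 205.4 245.8] H [-156.8  263.1] F [-0.4 -0.8  0.8] M [ 0.02  0.14 -0.01] w 45.1 q [ 0.45  0.15  1.99 -0.    1.    2.11]
```

View pics/side15.png

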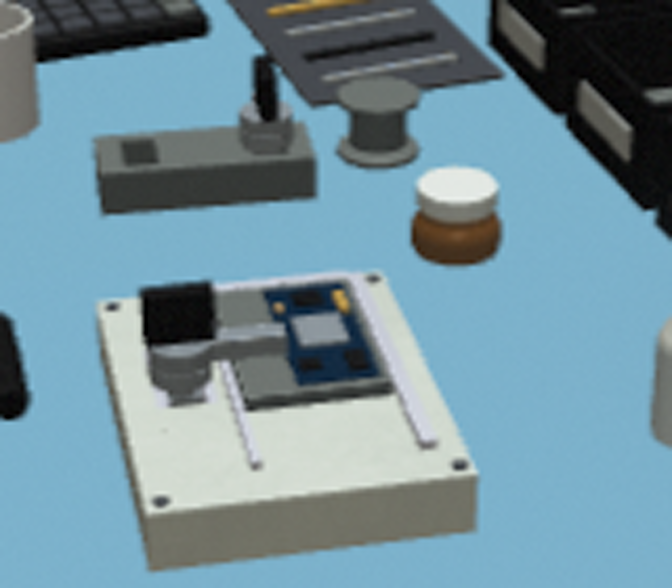

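View pics/top15.png

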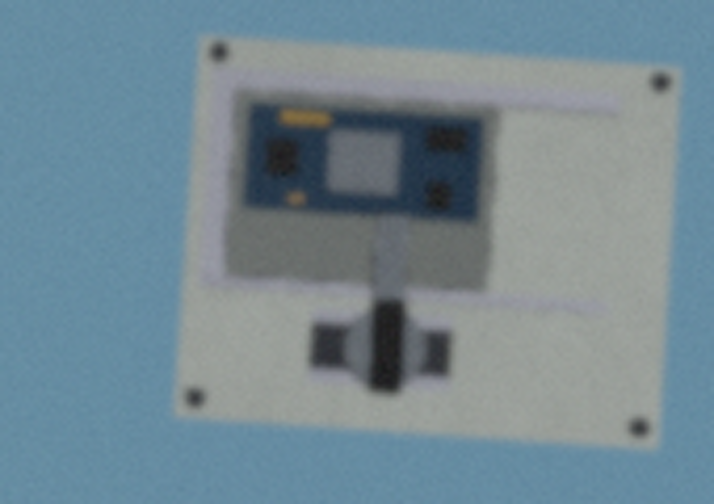

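Run:
```python
from h import *
f=lambda L:(np.array(L)+.5)/4.2-.5+np.array([260,165])
for nm,L,z in(("tip",[[391.5,217]],66),("armroot",[[389,298]],66),("fin top ends",[[390,299],[386,385]],102),("board corners",[[236,90],[497,106],[224,275],[489,290]],50),("collar L/R",[[347,343],[427,350]],66)):
    print(nm,[Hinv(p).round(1) for p in plane("top",f(L),z)])
```

```text
tip [array([ 8., 20.])]
armroot [array([-31.3,  18.6])]
fin top ends [array([-33.2,  19.7]), array([-73.5,  18.8])]
board corners [array([66.5, 99.8]), array([ 67.4, -28.9]), array([-24.9,  99.4]), array([-23.4, -30.8])]
collar L/R [array([-54.4,  37.4]), array([-55.2,  -1.4])]
```

servo_tool(
  plan=[
    [[0,0,0,0,0,0,4.5],[0,0,0,0,0,0,4.5],[0,0,0,0,0,0,4.5]],
  ],
)

```text
t: 16.27
ee_pos: [400.5, 201.1, 245.7]
orientation: [1.276, 1.164, -1.277]
ft_force: [-1.0, 0.5, -0.4]
width: 45.1
```

Run:
```python
from h import *
st();print(ctrl.close_job())
```

```text
t 16.2667 pos [400.5 201.1 245.7] H [-156.5  258.7] F [-1.   0.5 -0.4] M [-0.04  0.14 -0.02] w 45.1 q [ 0.44  0.15  2.   -0.    1.    2.1 ]
the job is handed in; nothing more can be done
None
```

The job is done and handed in after about 16 s on the robot's clock, with no verdict reported.

- **Board:** I slid it by its -y edge until the push force jumped from 3 to 14 N at the end stop. In the last top picture its front edge is at holder y ≈ 99.5 mm, and the stop face is at 100.
- **Clamp:** I took the long clamp from the parking block and lowered it into the slot until the collar touched the deck. Then I turned it a quarter turn clockwise and let go.
- **Last clamp check:** In the same picture the clamp stands at about holder (-54.5, 18.5), and the slot centre is (-55, 20). The arm is within about 2 degrees of square, and its tip is at x ≈ 8 mm, over the board.
- **Rest of the bench:** The short clamp, jar and spool look unmoved in the last side picture. I did not measure the other bystanders. The arm ended up clear of everything, with about zero force on the tool.

**During the turn:** the sideways and vertical force on the tool rose to about 13 N in all at roughly 66 degrees. I eased the tool about 1.5 mm sideways and 0.5 mm up, and the force dropped. No other check failed or disagreed.

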